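# Push the row of beech blocks home in the sanding tray and shut the catch

## Robot

A 7-joint arm with a two-finger parallel gripper is mounted at the origin on the work surface. World frame = base frame: x ahead of the robot, y to its left, z up, the work surface at z = 0. Lengths are in m, angles in rad, forces in N, time in s.
With the tool pointing down it reaches from about 0.4 to 0.875 m from the base axis. Payload 19.3 kg.
Tool frame: the origin (TCP) lies midway between the tips of the shut fingers; the grasp point (between the pads) lies grasp_offset behind it (grasp_offset is the distance from the TCP to the grasp point, in m); x points along the fingers, y is the direction in which the jaws open and shut, and the axes are right-handed (so a half turn about x gives the same grasp; the last joint's range is limited). The gripper opens to 85 mm and grips with 20 to 120 N. Pads are 22 mm wide; open, the fingers measure 114 mm over their backs; the gripper's body (76 mm by 85 mm) begins 54 mm behind the grasp point. The pads swing forward as they close: fully open they stand 13 mm farther back than shut.
Start: joints at [1.101, 0.521, -0.036, 1.599, 0.021, 1.021, -0.113], TCP at [0.243, -0.576, 0.231] pointing down, gripper open.
Joint ranges: [-2.91, 2.91], [-0.3, 2.13], [-1.5, 1.42], [0.17, 2.43], [-1.26, 4.41], [0.16, 1.93], [-2.52, 2.52]. Speed limits (rad/s): [1.89, 1.89, 2.39, 2.39, 3.01, 3.01, 3.01].

## Interface

Orientations are given as a unit quaternion [w, x, y, z].
In Python, from workcell import get_state, grab_frame, job_done, grasp_offset gives the robot as it stands.
- The arm moves only by the shell command python3 -m handwheel 'ROWS' [OPENING] [FORCE]. ROWS is JSON, a list of rows, each a list of 4 numbers: the shift along the tool's x, y, z in cm, then the turn about the tool's x in rad. A call has exactly 8 rows; each row shifts and turns the commanded pose from where the row before left it, along the tool's axes as they then stand; what a row does not reach is not made up. A row lasts 1/12 s, in which the tool goes at most 41.7 mm and 7.16 degrees, less where a joint would pass 70% of its speed; a pose out of reach is approached as far as the arm can. A call is refused whole if a number of a shift passes 4.17 or a number of a turn 0.125, either way. A call with a gripper value outside its range is refused whole. OPENING is the finger opening in cm, from 0 to 8.54, set as the call begins (- or left out, the last holds). The fingers move at their own pace and stop on an object; FORCE is the grip in N (left out, the last holds). Time passes only in rows, so rows that do not move let the fingers close, or fill a call up. It gives the time, the measured TCP pose, the force and the opening at its end, in the units of the state.
- get_state(): the state, without advancing time (a new reading comes with each control period).
- grab_frame(name): name is "scene" or "top" or "wrist"; returns a dict with "frame" (480x640x3 uint8, red, green, blue), "intrinsics" (3x3 intrinsics, pixels), "k1" (the pictures are not rectified: a ray, as slopes to the right and down, at radius r is drawn at 1 + k1 r^2 times it, then the intrinsics apply), "position" and "orientation" of the camera in the world; the wrist camera has in their place "hand_eye" (4x4, takes a point from camera to tool coordinates, whose origin is the TCP and whose axes are the tool frame's). Camera axes: x right, y up, looking along -z (the intrinsics and any distortion apply to the point x, -y, -z); pixel columns grow to the right and rows downward; lengths in m; the calibration is good to about 2 mm. A picture is of the moment at which its call begins: read the wrist's pose just before it. There is no depth.
- job_done(): hands the job in, once; it reports no verdict.
The state is a dict: "t": time; "joints": joint angles; "joint_velocities": joint speeds; "effort": joint torques, N m; "tool_pos": TCP position; "ee_rot": TCP orientation; "force": force on the tool from outside, world axes, zero at the start; "ft_torque": the same for the moment, N m; "width": finger opening in m.
Only numpy, scipy, OpenCV 4.12 (cv2) and the standard library are available. Lean on these libraries where they do the work, as an engineer would, in place of code of your own. Each camera call takes 0.05 s, during which the arm holds its last target.

## Task

The chair-frame blocks in the sanding tray are about to be sanded: with the fingertips, push the row of five along the channel, all together as one train, until it is fully home against the end stop with no gaps. Then push the red-knobbed catch round until it is fully closed across the channel behind the last block. Nothing is to be picked up, and everything else on the bench stays where it is.

Things in the scene. Friction and masses are not known exactly. Their poses are not given: they have to be found in the camera images.
- tray: Sanding tray fixed to the bench: plywood base 490 x 150 x 18 mm with a straight aluminium channel (the rail). Origin: centre of its underside. +x runs along the rail to the end stop, +y is left looking that way. Rail centre line y = 0, floor 21 mm above the bench, 52 mm wide inside, wall tops at 33 mm, x = -230 to 200 mm. Dark steel end stop: 25 mm thick, 74 wide, top at 62 mm.
- stop_face (a point): Middle of the end stop's face that the row is to meet: on the rail's centre line, 41 mm above the bench (200 mm along the tray's +x from its origin).
- block1_mid (a point): Centre of block 1 of the row of five loose beech blocks (alternately paler and darker) in the channel, counted from the end stop. 44 mm along the rail, 50 across, 40 high (top 61 mm above the bench, 28 mm proud of the channel walls), 45 to 90 g, two small screw holes in the top, 1 mm side play. The leading block, nearest the end stop.
- block2_mid (a point): Centre of block 2 of the row of five loose beech blocks (alternately paler and darker) in the channel, counted from the end stop. 44 mm along the rail, 50 across, 40 high (top 61 mm above the bench, 28 mm proud of the channel walls), 45 to 90 g, two small screw holes in the top, 1 mm side play.
- block3_mid (a point): Centre of block 3 of the row of five loose beech blocks (alternately paler and darker) in the channel, counted from the end stop. 44 mm along the rail, 50 across, 40 high (top 61 mm above the bench, 28 mm proud of the channel walls), 45 to 90 g, two small screw holes in the top, 1 mm side play.
- block4_mid (a point): Centre of block 4 of the row of five loose beech blocks (alternately paler and darker) in the channel, counted from the end stop. 44 mm along the rail, 50 across, 40 high (top 61 mm above the bench, 28 mm proud of the channel walls), 45 to 90 g, two small screw holes in the top, 1 mm side play.
- block5_mid (a point): Centre of block 5 of the row of five loose beech blocks (alternately paler and darker) in the channel, counted from the end stop. 44 mm along the rail, 50 across, 40 high (top 61 mm above the bench, 28 mm proud of the channel walls), 45 to 90 g, two small screw holes in the top, 1 mm side play. The tail block, farthest from the end stop: its back face, 22 mm behind its centre, is free.
- catch (a joint): Angle of the swing catch, rad. 0 = fully open: beside the channel on the tray's -y side, pointing away from the stop and 25 degrees outward. Grows as it swings (clockwise from above) over the channel; 2.007 = fully closed, square across the channel (pointing to the tray's +y) against a rest pin. Stiff pivot, 0.06 N m (under 1 N at the knob): stays where left.
- catch_knob (a point): Middle of the upright round red knob on the end of the catch arm, 53 mm above the bench: 22 mm across, 42 to 64 mm above the bench, 100 mm from the pivot. The arm is a steel bar 18 mm wide, 36 to 42 mm above the bench. Closed, it lies 2 mm behind the tail block of a row that is fully home, the knob beyond the channel's +y wall.
- catch_pivot (a point): Axis of the catch's pivot (vertical), at the height of the arm's middle, 39 mm above the bench, beside the channel on the tray's -y side (31 mm back along -x and 45 mm to -y from the tray's origin).
- spare_block: A sixth, brown wooden block lying on the bench, 44 x 50 x 40 mm; not part of the job. Origin at the centre of its underside.
- sander: Blue and black cordless palm sander standing on its pad, 112 x 112 mm pad, 136 mm high, dust box to 102 mm on its +x side. Origin at the centre of the pad's underside. Leave alone.
- glue: Yellow glue bottle with an orange cap, 54 mm across, 140 mm high. Origin at the centre of its base. Leave alone.
- tack_tin: Closed green tin of tacks, 68 mm across, 55 mm high. Origin at the centre of its base. Leave alone.
- spool: Red thread spool standing upright, 52 mm across, 60 mm high. Origin at the centre of its base. Leave alone.
- cork_block: Cork hand-sanding block, 110 x 60 x 35 mm, lying flat. Origin at the centre of its underside. Leave alone.
- hammer: Hammer lying on the bench, 260 mm long, handle to its -x. Origin under it on the bench. Leave alone.
Mind the look-alikes: they are no part of the job. What is shaped like the part that bears block3_mid but blue or purple is not meant.

How it is judged:
On the way, in this order (a step that is already met when the one before it is completed fails the run):
1. the row of five is home against the end stop, every block within 4 mm of its place, with the catch still open (x of block1_mid in the frame of stop_face above -0.026 m and x of block2_mid in the frame of stop_face above -0.07 m and x of block3_mid in the frame of stop_face above -0.114 m and x of block4_mid in the frame of stop_face above -0.158 m and x of block5_mid in the frame of stop_face above -0.202 m and value of joint catch below 1.2 rad), for 0.2 s.
2. the catch is closed behind the row (within 4 degrees of its rest pin) (value of joint catch above 1.94 rad), for 0.2 s.
At the end, for the whole second after the job is handed in: All five blocks lie flat in the channel, closed up against the end stop (each within 4 mm of its place), at rest, and the catch is within 4 degrees of fully closed behind the tail block (x of block1_mid in the frame of stop_face above -0.026 m and x of block2_mid in the frame of stop_face above -0.07 m and x of block3_mid in the frame of stop_face above -0.114 m and x of block4_mid in the frame of stop_face above -0.158 m and x of block5_mid in the frame of stop_face above -0.202 m and value of joint catch above 1.94 rad and velocity of joint catch below 0.05 rad/s and linear speed of each of block1, block2, block3, block4, block5 below 0.01 m/s and z of each of block1_mid, block2_mid, block3_mid, block4_mid, block5_mid in the frame of tray below 0.045 m and angle between each of block1_mid, block2_mid, block3_mid, block4_mid, block5_mid's own z axis and vertical below 0.06 rad); the robot touches nothing.
It fails at once if a block of the row is lifted more than 10 mm or tipped more than 20 degrees (z of any of block1_mid, block2_mid, block3_mid, block4_mid, block5_mid in the frame of tray above 0.051 m or angle between any of block1_mid, block2_mid, block3_mid, block4_mid, block5_mid's own z axis and vertical above 0.35 rad).
It fails at once if the row is pulled apart: a gap of more than 12 mm opens between neighbouring blocks (distance between block1_mid and block2_mid above 0.056 m or distance between block2_mid and block3_mid above 0.056 m or distance between block3_mid and block4_mid above 0.056 m or distance between block4_mid and block5_mid above 0.056 m).
It fails at once if something else on the bench is moved more than 15 mm (distance of any of spare_block, sander, glue, tack_tin, spool, cork_block, hammer from where it was at the start of the episode above 0.015 m).
It also fails if it takes over 51 s, if anything falls off the work surface, if the arm or the gripper's body presses on something with over 40 N, if the wrist force passes 120 N, or if a joint passes its speed limit or range.

## Working session

There is one attempt and no reset: what is moved stays moved. The work goes in short steps, Python scripts to look and compute and a shell command to move; the robot and the scene stay as the last step left them, time stands still between calls to the robot, and variables do not carry over. Pictures are saved under pics/ and viewed, and the job is handed in when it is done.

```bash
mkdir -p pics; ls; python3 - <<'E'
from workcell import get_state, grab_frame, grasp_offset
import cv2,numpy as np
s=get_state(); print(s['t'],s['tool_pos'],s['ee_rot'],s['width'],grasp_offset)
for n in("scene","top"):
    f=grab_frame(n); cv2.imwrite(f"pics/{n}0.png",f["frame"][:,:,::-1])
    print(n,{k:np.round(v,4).tolist() for k,v in f.items() if k!="frame"})
    np.save(f"{n}0.npy",f,allow_pickle=True)
E
```

```text
pics
0.0 [ 0.24310743 -0.57541624  0.23072028] [-0.14000698 -0.69292395 -0.1407791   0.69313469] 0.08561403646205852 0.0187
scene {'intrinsics': [[516.5897, 0.0, 317.4075], [0.0, 516.5897, 237.6999], [0.0, 0.0, 1.0]], 'k1': -0.0558, 'position': [1.2348, 0.8206, 0.9019], 'orientation': [0.3232, 0.16, 0.3847, 0.8497]}
top {'intrinsics': [[490.396, 0.0, 321.375], [0.0, 490.396, 241.2653], [0.0, 0.0, 1.0]], 'k1': 0.0074, 'position': [0.5279, 0.1037, 1.0195], 'orientation': [-0.6979, -0.0145, 0.009, 0.7159]}
```

View pics/top0.png

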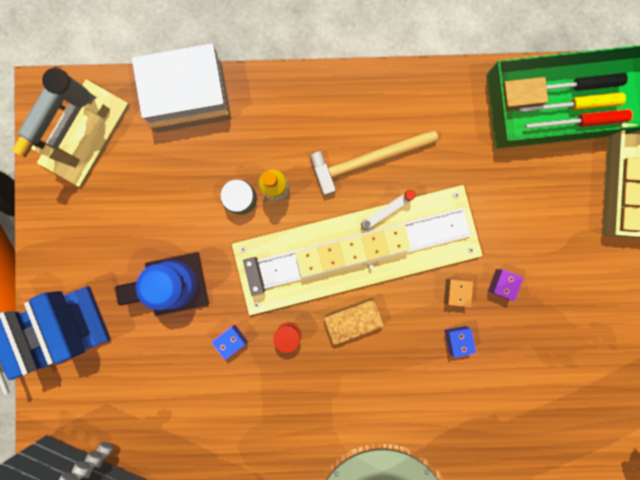

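View pics/scene0.png

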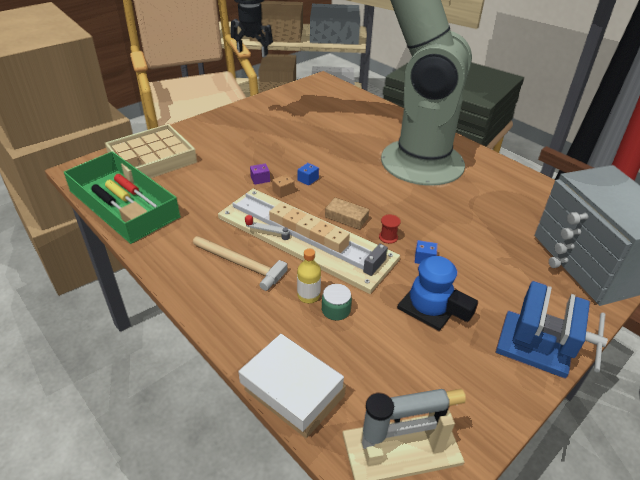

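The top view shows the tray centred near (357,250), with the stop at (253,278) on the left and the five-block row from (308,262) to (400,238). The catch pivot is at (366,224) and the red knob at (410,195). Look-alikes:
- Brown spare block: (460,292)
- Purple block: (506,285)
- Blue blocks: (228,343) and (461,342)
- For the red knob: spool at (287,338)

Next I'll take a close crop and measure.

```bash
cat > h.py <<'E'
import numpy as np,cv2
from scipy.spatial.transform import Rotation as R
def q(o): return R.from_quat([o[1],o[2],o[3],o[0]])
def cast(f,uv,z,pos=None,rot=None):
    K=f['intrinsics'];k1=f['k1']
    d=np.array([(uv[0]-K[0,2])/K[0,0],(uv[1]-K[1,2])/K[1,1]]);s=d.copy()
    for _ in range(20): s=d/(1+k1*(s@s))
    if pos is None: pos=np.array(f['position']);rot=q(f['orientation']).as_matrix()
    r=rot@np.array([s[0],-s[1],-1]);return pos+r*(z-pos[2])/r[2]
E
python3 - <<'E'
import numpy as np,cv2
from h import *
f=np.load('top0.npy',allow_pickle=True).item();im=f['frame'][:,:,::-1]
c=cv2.resize(im[175:325,225:490],None,fx=3,fy=3,interpolation=cv2.INTER_CUBIC);cv2.imwrite('pics/crop0.png',c)
hsv=cv2.cvtColor(im,cv2.COLOR_BGR2HSV)
m=((hsv[...,0]<8)|(hsv[...,0]>172))&(hsv[...,1]>170)&(hsv[...,2]>90)
n,l,st,ce=cv2.connectedComponentsWithStats(m.astype('uint8'))
for i in range(1,n):
    if st[i,4]>20: print(st[i],ce[i])
E
```

```text
[580 110  52  16 552] [605.42934783 117.2173913 ]
[405 190  10  10  78] [409.52564103 194.52564103]
[274 323  27  30 622] [286.89871383 337.46141479]
```

View pics/crop0.png

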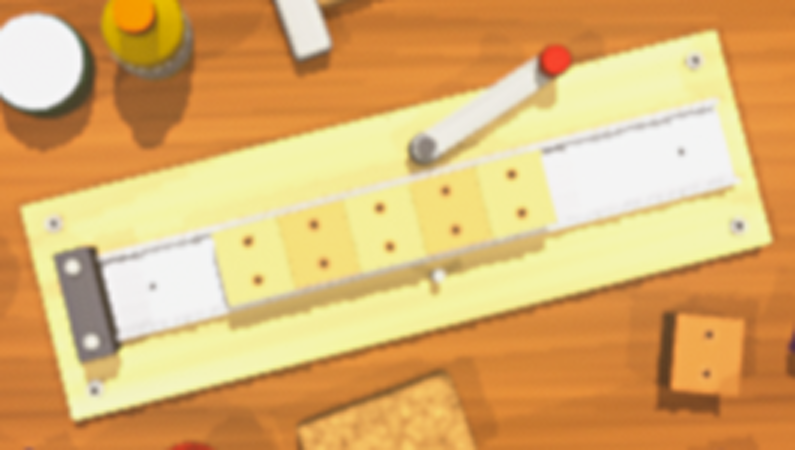

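The crop confirms the row: five beech blocks between (215,235) and (550,190), the catch bar from (424,148) to the knob at (555,60), and a rest pin at (437,275). I'll convert these to world and tray coordinates.

```bash
cat >> h.py <<'E'
E
python3 - <<'E'
import numpy as np
from h import *
f=np.load('top0.npy',allow_pickle=True).item()
U=lambda x,y:(225+(x+.5)/3-.5,175+(y+.5)/3-.5)
C=[cast(f,U(*p),.018) for p in [(22,207),(716,31),(772,242),(76,422)]]
for c in C: print(c.round(4))
ctr=sum(C)/4; ax=(C[0]+C[3]-C[1]-C[2])/2; L=np.linalg.norm(ax[:2]);W=np.linalg.norm((C[0]+C[1]-C[2]-C[3])/2)
yaw=np.arctan2(ax[1],ax[0]);print('ctr',ctr.round(4),'L',L,W,'yaw',yaw,np.degrees(yaw))
c,s=np.cos(yaw),np.sin(yaw)
T=lambda p:(np.array([[c,s],[-s,c]])@(p-ctr)[:2]).round(4)
for n,p,z in [('tail top L',(556,222),.061),('tail top R',(540,152),.061),('lead front R',(215,235),.061),('lead front L',(228,308),.061),('pivot',(424,148),.045),('stoptop',(68,253),.062),('stoptop',(94,247),.062),('stopface L',(117,348),.062),('pin',(437,275),.045)]:
    w=cast(f,U(*p),z);print(n,w.round(4),T(w))
w=cast(f,(409.5,194.5),.064);print('knob',w,T(w))
for n,p,z in [('glue',(272,180),.14),('hammer head',(318,158),.03),('ham2',(330,192),.03),('handle end',(437,135),.02)]:
    w=cast(f,p,z);print(n,w.round(3),T(w))
np.save('tray.npy',[ctr[0],ctr[1],yaw])
E
```

```text
[0.561 0.294 0.018]
[ 0.6689 -0.182   0.018 ]
[ 0.5243 -0.2148  0.018 ]
[0.4142 0.2601 0.018 ]
ctr [0.5421 0.0393 0.018 ] L 0.4878058692319487 0.1494906569423113 yaw 1.796077630197041 102.90766788814906
tail top L [ 0.5409 -0.0617  0.061 ] [-0.0982  0.0237]
tail top R [ 0.5868 -0.0528  0.061 ] [-0.0997 -0.023 ]
lead front R [0.5381 0.1603 0.061 ] [ 0.1188 -0.0232]
lead front L [0.4904 0.153  0.061 ] [0.1223 0.025 ]
pivot [0.5924 0.0213 0.045 ] [-0.0288 -0.045 ]
stoptop [0.5288 0.2562 0.062 ] [ 0.2144 -0.0355]
stoptop [0.5323 0.2392 0.062 ] [ 0.197  -0.0351]
stopface L [0.4664 0.2256 0.062 ] [0.1985 0.0322]
pin [0.5081 0.0151 0.045 ] [-0.016   0.0385]
knob [ 0.64662249 -0.063537    0.064     ] [-0.1236 -0.0789]
glue [0.67  0.196 0.14 ] [ 0.1245 -0.1597]
hammer head [0.73  0.114 0.03 ] [ 0.0304 -0.1998]
ham2 [0.66  0.091 0.03 ] [ 0.024  -0.1267]
handle end [ 0.773 -0.131  0.02 ] [-0.2178 -0.1868]
```

```bash
cat >> h.py <<'E'
TR=np.load('tray.npy')
def w2t(p):
    c,s=np.cos(TR[2]),np.sin(TR[2]);d=np.array(p)[:2]-TR[:2];return np.array([c*d[0]+s*d[1],-s*d[0]+c*d[1]])
def t2w(p):
    c,s=np.cos(TR[2]),np.sin(TR[2]);return TR[:2]+[c*p[0]-s*p[1],s*p[0]+c*p[1]]
def st():
    from workcell import get_state
    s=get_state();M=q(s['ee_rot']).as_matrix()
    a=lambda v:np.degrees(np.arctan2(v[1],v[0])-TR[2])%360
    F=np.array(s['force']);f=np.array([*w2t(F[:2]+TR[:2]),F[2]])
    print('t %.2f tray'%s['t'],w2t(s['tool_pos']).round(4),'z %.4f'%s['tool_pos'][2],'toolx',M[:,0].round(3),'y dir in tray %.1f z %.1f'%(a(M[:,1]),a(M[:,2])),'F(tray)',f.round(1),'w %.3f'%s['width'],'j7 %.2f'%s['joints'][6])
    return s,M
def to(x,y,z):
    s,M=st();d=np.array([*t2w((x,y)),z])-s['tool_pos'];print('need cm tool',(M.T@d*100).round(2))
E
python3 -c "
from h import *
to(-.13,0,.15)"
```

```text
t 0.10 tray [-0.5325  0.4287] z 0.2308 toolx [-0.     0.001 -1.   ] y dir in tray 190.0 z 100.0 F(tray) [ 0.2  0.4 -0.2] w 0.085 j7 -0.11
need cm tool [  8.11 -32.18 -49.21]
```

```bash
R='python3 -m handwheel'; 
$R '[[0,-1.34,-2.05,0],[0,-1.34,-2.05,0],[0,-1.34,-2.05,0],[0,-1.34,-2.05,0],[0,-1.34,-2.05,0],[0,-1.34,-2.05,0],[0,-1.34,-2.05,0],[0,-1.34,-2.05,0]]' 0 30
$R '[[0,-1.34,-2.05,0],[0,-1.34,-2.05,0],[0,-1.34,-2.05,0],[0,-1.34,-2.05,0],[0,-1.34,-2.05,0],[0,-1.34,-2.05,0],[0,-1.34,-2.05,0],[0,-1.34,-2.05,0]]'
$R '[[0,-1.34,-2.05,0],[0,-1.34,-2.05,0],[0,-1.34,-2.05,0],[0,-1.34,-2.05,0],[0,-1.34,-2.05,0],[0,-1.34,-2.05,0],[0,0,0,0.0873],[0,0,0,0.0873]]'
python3 -c "
from h import *
to(-.135,0,.15)"
```

```text
t: 0.77
tool_pos: [0.353, -0.412, 0.2311]
ee_rot: [-0.14, -0.693, -0.14, 0.693]
force: [1.1, -0.5, -0.4]
width: 0.0002
t: 1.43
tool_pos: [0.4624, -0.2494, 0.2311]
ee_rot: [-0.14, -0.693, -0.14, 0.693]
force: [0.4, -0.3, 0.5]
width: 0.0004
t: 2.1
tool_pos: [0.5444, -0.1271, 0.2308]
ee_rot: [-0.079, -0.702, -0.079, 0.703]
force: [0.1, -0.8, 0.3]
width: 0.0002
t 2.10 tray [-0.1627  0.0349] z 0.2308 toolx [-0.001  0.001 -1.   ] y dir in tray 179.9 z 89.9 F(tray) [-0.8  0.1  0.3] w 0.000 j7 -1.29
need cm tool [ 8.08 -2.77 -3.49]
```

```bash
R='python3 -m handwheel'; 
$R '[[1,-0.56,-0.7,0],[1,-0.56,-0.7,0],[1,-0.56,-0.7,0],[1,-0.56,-0.7,0],[1,-0.55,-0.7,0],[2,0,0,0],[2,0,0,0],[2,0,0,0]]'
python3 - <<'E'
from h import *
from workcell import grab_frame
to(-.135,0,.03)
for n in ('wrist','top','scene'):
    f=grab_frame(n);cv2.imwrite(f'pics/{n}1.png',f['frame'][:,:,::-1])
E
```

```text
t: 2.77
tool_pos: [0.572, -0.0929, 0.1196]
ee_rot: [-0.08, -0.702, -0.08, 0.703]
force: [-0.1, 0.3, -0.4]
width: 0.0001
t 2.77 tray [-0.1356  0.0003] z 0.1196 toolx [-0.  0. -1.] y dir in tray 180.1 z 90.1 F(tray) [ 0.3  0.  -0.4] w 0.000 j7 -1.38
need cm tool [ 8.96 -0.05 -0.04]
```

View pics/wrist1.png

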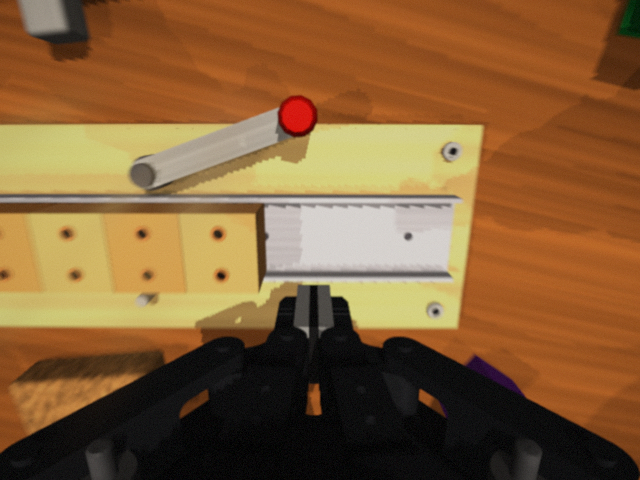

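View pics/scene1.png

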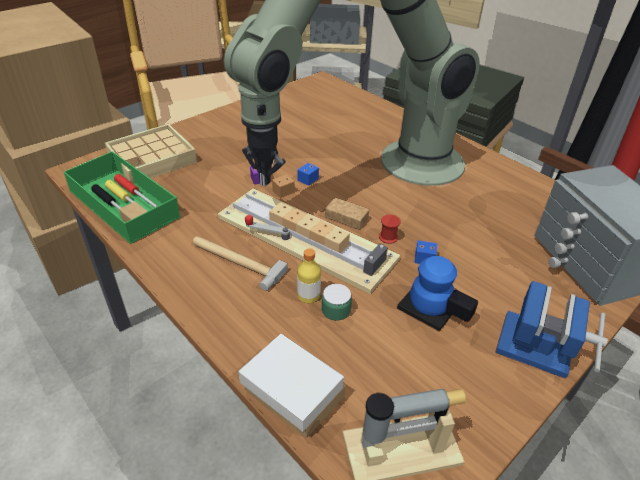

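The wrist view shows the tail's back edge at u≈264 and the knob at (298,116). The channel walls are at v≈202 and v≈275, and the shut fingertips are near (313,290). I'll cross-check these positions.

```bash
python3 - <<'E'
from h import *
from workcell import grab_frame
s,M=st();f=grab_frame('wrist');H=np.array(f['hand_eye'])
rot=M@H[:3,:3];pos=M@H[:3,3]+s['tool_pos']
for n,p,z in [('tail top L',(264,292),.061),('tail top R',(264,206),.061),('knob',(298,116),.064),('pivot',(144,174),.045),('wallR',(459,200),.033),('wallL',(450,276),.033),('corner',(484,125),.018),('corner',(459,327),.018)]:
    print(n,w2t(cast(f,p,z,pos,rot)).round(4))
E
```

```text
t 2.92 tray [-0.1356  0.0012] z 0.1199 toolx [-0.003  0.001 -1.   ] y dir in tray 180.0 z 90.0 F(tray) [ 0.7 -0.5  1.4] w 0.000 j7 -1.38
tail top L [-0.1061  0.0232]
tail top R [-0.1081 -0.0297]
knob [-0.1278 -0.0778]
pivot [-0.0353 -0.0456]
wallR [-0.2288 -0.028 ]
wallL [-0.2288  0.0243]
corner [-0.2454 -0.0741]
corner [-0.2464  0.0723]
```

```bash
R='python3 -m handwheel'; 
$R '[[1.2,0,0,0],[1.2,0,0,0],[1.2,0,0,0],[1.2,0,0,0],[1.2,0,0,0],[1.2,0,0,0],[1,0,0,0],[0.5,0,-0.1,0]]'
$R '[[0,-0.3,0,0],[0,-0.3,0,0],[0,-0.3,0,0],[0,-0.3,0,0],[0,-0.3,0,0],[0,-0.2,0,0],[0,-0.2,0,0],[0,-0.2,0,0]]'
python3 - <<'E'
from h import *
from workcell import grab_frame
to(-.03,0,.032)
f=grab_frame('wrist');cv2.imwrite(f'pics/wrist2.png',f['frame'][:,:,::-1])
E
```

```text
t: 3.63
tool_pos: [0.5721, -0.0933, 0.0325]
ee_rot: [-0.079, -0.702, -0.08, 0.703]
force: [0.5, 0.2, -0.1]
width: 0.0001
t: 4.3
tool_pos: [0.5682, -0.0728, 0.0345]
ee_rot: [0.079, 0.703, 0.079, -0.703]
force: [0.4, -2.9, 1.3]
width: -0.0001
t 4.30 tray [-0.1151 -0.0004] z 0.0345 toolx [ 0. -0. -1.] y dir in tray 180.0 z 90.0 F(tray) [-2.9  0.3  1.3] w -0.000 j7 -1.44
need cm tool [ 0.25 -8.51  0.04]
```

View pics/wrist2.png

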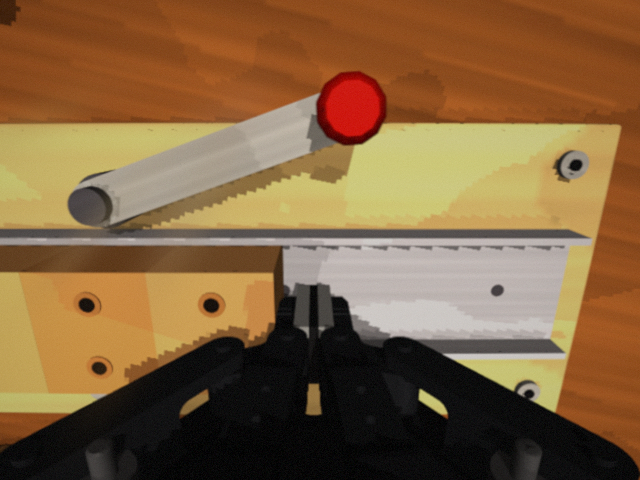

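In contact at about 3 N. Fingers sit square behind the tail. Pushing.

```bash
R='python3 -m handwheel'; 
$R '[[0.1,-0.3,0,0],[0.1,-0.4,0,0],[0,-0.4,0,0],[0,-0.4,0,0],[0,-0.4,0,0],[0,-0.4,0,0],[0,-0.4,0,0],[0,-0.4,0,0]]'
$R '[[0,-0.4,0,0],[0,-0.4,0,0],[0,-0.4,0,0],[0,-0.4,0,0],[0,-0.4,0,0],[0,-0.4,0,0],[0,-0.4,0,0],[0,-0.4,0,0]]'
python3 - <<'E'
from h import *
from workcell import grab_frame
to(-.035,0,.032)
f=grab_frame('top');cv2.imwrite(f'pics/top3.png',cv2.resize(f['frame'][175:325,225:490,::-1],None,fx=3,fy=3,interpolation=2))
E
```

```text
t: 5.02
tool_pos: [0.561, -0.0422, 0.0322]
ee_rot: [-0.079, -0.703, -0.08, 0.703]
force: [0.3, -2.6, -0.1]
width: 0.0001
t: 5.68
tool_pos: [0.554, -0.0111, 0.0323]
ee_rot: [0.079, 0.703, 0.079, -0.703]
force: [0.3, -1.8, -0.4]
width: -0.0002
t 5.68 tray [-0.0518 -0.0003] z 0.0323 toolx [ 0.  0. -1.] y dir in tray 180.0 z 90.0 F(tray) [-1.8  0.1 -0.4] w -0.000 j7 -1.55
need cm tool [ 0.03 -1.68  0.03]
```

View pics/top3.png

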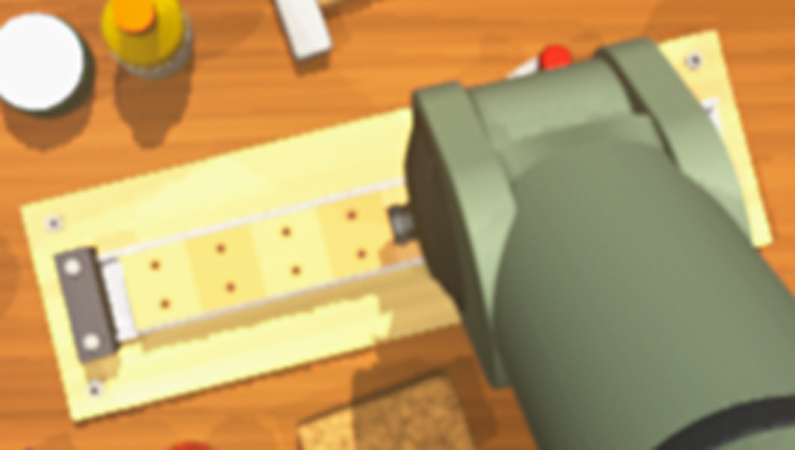

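The row is closed up, with a gap of about 15 mm left to the stop (crop x≈105–125). I'll finish slowly.

```bash
R='python3 -m handwheel'; 
$R '[[0,-0.25,0,0],[0,-0.2,0,0],[0,-0.2,0,0],[0,-0.2,0,0],[0,-0.2,0,0],[0,-0.15,0,0],[0,-0.1,0,0],[0,-0.1,0,0]]'
python3 -c "
from h import *
st()"
$R '[[0,-0.08,0,0],[0,-0.05,0,0],[0,-0.05,0,0],[0,-0.05,0,0],[0,-0.05,0,0],[0,-0.05,0,0],[0,0,0,0],[0,0,0,0]]'
python3 -c "
from h import *
st()"
```

```text
t: 6.4
tool_pos: [0.5509, 0.0022, 0.0323]
ee_rot: [0.079, 0.703, 0.079, -0.703]
force: [0.2, -2.3, -0.2]
width: -0.0
t 6.40 tray [-0.0381 -0.0003] z 0.0323 toolx [ 0. -0. -1.] y dir in tray 180.0 z 90.0 F(tray) [-2.3  0.3 -0.2] w -0.000 j7 -1.57
t: 7.07
tool_pos: [0.5502, 0.0051, 0.0323]
ee_rot: [-0.079, -0.703, -0.079, 0.703]
force: [0.3, -3.4, 0.2]
width: -0.0002
t 7.07 tray [-0.0352 -0.0003] z 0.0323 toolx [ 0. -0. -1.] y dir in tray 180.0 z 90.0 F(tray) [-3.4  0.4  0.2] w -0.000 j7 -1.58
```

```bash
R='python3 -m handwheel'; 
$R '[[0,-0.08,0,0],[0,-0.05,0,0],[0,-0.05,0,0],[0,-0.05,0,0],[0,-0.05,0,0],[0,-0.05,0,0],[0,0,0,0],[0,0,0,0]]'
python3 - <<'E'
from h import *
from workcell import grab_frame
st()
f=grab_frame('top');cv2.imwrite(f'pics/top4.png',cv2.resize(f['frame'][225:325,225:390,::-1],None,fx=4,fy=4,interpolation=2))
E
```

```text
t: 7.73
tool_pos: [0.5501, 0.0054, 0.0325]
ee_rot: [0.08, 0.703, 0.077, -0.702]
force: [4.4, -20.5, 0.8]
width: 0.0
t 7.73 tray [-0.0349 -0.0003] z 0.0325 toolx [ 0.001 -0.003 -1.   ] y dir in tray 179.8 z 89.8 F(tray) [-21.    0.3   0.8] w 0.000 j7 -1.58
```

View pics/top4.png

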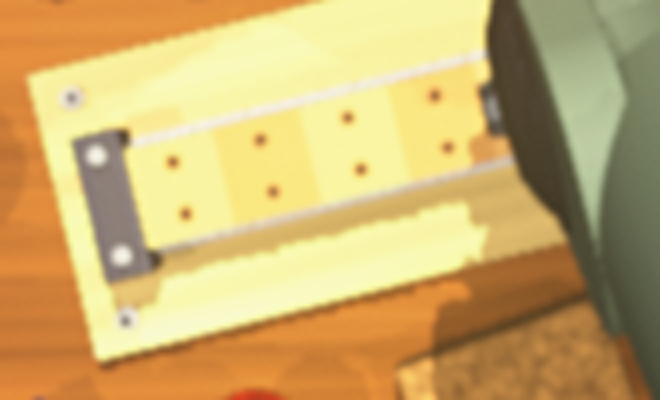

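The row is home against the stop, with the force up to 21 N and no gap at crop x≈130. Next I back off straight, rise, and turn for the catch.

```bash
R='python3 -m handwheel'; 
$R '[[0,0.3,0,0],[0,0.5,0,0],[0,1,0,0],[-0.5,1,0,0],[-2,0,0,0],[-2,0,0,0],[-2,0,0,0],[-1.5,0,0,0]]'
$R '[[0,0,0,-0.12],[0,0,0,-0.12],[0,0,0,-0.12],[0,0,0,-0.12],[0,0,0,-0.12],[0,0,0,-0.12],[0,0,0,-0.12],[0,0,0,-0.12]]'
$R '[[0,0,0,-0.12],[0,0,0,-0.12],[0,0,0,-0.12],[0,0,0,-0.12],[0,0,0,-0.12],[0,0,0,-0.12],[0,0,0,-0.12],[0,0,0,-0.12]]'
python3 - <<'E'
from h import *
from workcell import grab_frame
s,M=st()
f=grab_frame('wrist');cv2.imwrite(f'pics/wrist5.png',f['frame'][:,:,::-1])
f=grab_frame('top');cv2.imwrite(f'pics/top5.png',cv2.resize(f['frame'][175:325,225:490,::-1],None,fx=3,fy=3,interpolation=2))
E
```

```text
t: 8.45
tool_pos: [0.5561, -0.0196, 0.1142]
ee_rot: [0.079, 0.703, 0.079, -0.702]
force: [0.4, -0.8, -0.7]
width: -0.0002
t: 9.12
tool_pos: [0.5558, -0.0196, 0.1127]
ee_rot: [0.397, 0.586, 0.396, -0.585]
force: [-0.0, -0.8, 0.1]
width: 0.0001
t: 9.78
tool_pos: [0.5559, -0.0198, 0.1127]
ee_rot: [0.622, 0.336, 0.622, -0.336]
force: [-0.2, -0.2, -0.4]
width: -0.0003
t 9.78 tray [-0.0607 -0.0002] z 0.1127 toolx [ 0. -0. -1.] y dir in tray 290.3 z 200.3 F(tray) [-0.2  0.2 -0.4] w -0.000 j7 0.06
```

View pics/wrist5.png

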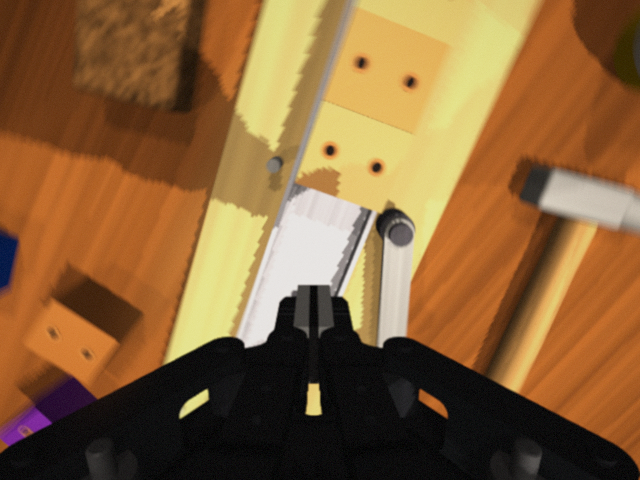

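View pics/top5.png

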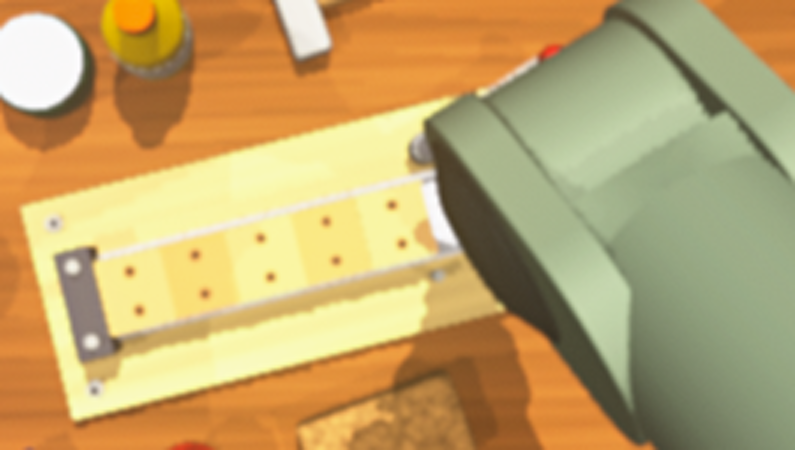

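Row is still home and untouched, the catch still open with the knob at the same place. Now the approach to the knob's outer side, in tray coordinates (-0.113,-0.113).

```bash
python3 -c "
from h import *
to(-.113,-.113,.047)"
```

```text
t 9.88 tray [-0.0607 -0.0002] z 0.1125 toolx [ 0.  0. -1.] y dir in tray 290.1 z 200.1 F(tray) [-0.8  0.2  0.1] w 0.000 j7 0.06
need cm tool [6.55 8.8  8.79]
```

```bash
R='python3 -m handwheel'; 
$R '[[0,1.1,1.1,0],[0,1.1,1.1,0],[0,1.1,1.1,0],[0,1.1,1.1,0],[0,1.1,1.1,0],[0,1.1,1.1,0],[0,1.1,1.1,0],[0,1.1,1.1,0]]'
python3 - <<'E'
from h import *
from workcell import grab_frame
to(-.113,-.113,.047)
s,M=st()
f=grab_frame('wrist');cv2.imwrite(f'pics/wrist6.png',f['frame'][:,:,::-1])
H=np.array(f['hand_eye']);rot=M@H[:3,:3];pos=M@H[:3,3]+s['tool_pos']
im=f['frame'][:,:,::-1];hsv=cv2.cvtColor(im.copy(),cv2.COLOR_BGR2HSV)
m=((hsv[...,0]<6)|(hsv[...,0]>174))&(hsv[...,1]>190)&(hsv[...,2]>120)
n,l,stt,ce=cv2.connectedComponentsWithStats(m.astype('uint8'))
for i in range(1,n):
    if stt[i,4]>60: print(stt[i],ce[i],w2t(cast(f,ce[i],.064,pos,rot)))
E
```

```text
t: 10.55
tool_pos: [0.6781, -0.0456, 0.1125]
ee_rot: [0.62, 0.339, 0.62, -0.34]
force: [1.1, 0.2, 0.8]
width: 0.0002
t 10.55 tray [-0.1132 -0.1136] z 0.1125 toolx [-0. -0. -1.] y dir in tray 289.7 z 199.7 F(tray) [-0.1 -1.2  0.8] w 0.000 j7 0.17
need cm tool [ 6.55 -0.05 -0.04]
t 10.55 tray [-0.1132 -0.1136] z 0.1125 toolx [-0. -0. -1.] y dir in tray 289.7 z 199.7 F(tray) [-0.1 -1.2  0.8] w 0.000 j7 0.17
[235 250  34  33 860] [251.0372093  265.68488372] [-0.12619359 -0.08146536]
```

View pics/wrist6.png

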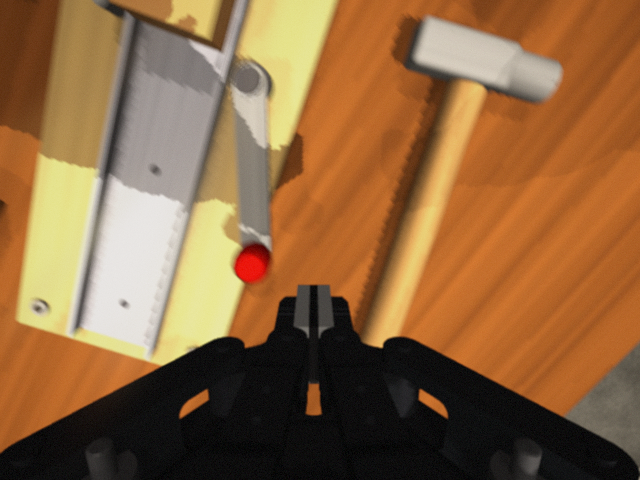

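```bash
R='python3 -m handwheel'; 
$R '[[1,0,0,0],[1,0,0,0],[1,0,0,0],[1,0,0,0],[1,0,0,0],[1,0,0,0],[0.5,0,0,0],[0,-0.3,0,0]]'
$R '[[0,-0.1,0,0],[0,-0.1,0,0],[0,-0.1,0,0],[0,-0.1,0,0],[0,-0.1,0,0],[0,-0.1,0,0],[0,-0.1,0,0],[0,-0.1,0,0]]'
python3 - <<'E'
from h import *
from workcell import grab_frame
s,M=st();p=(M.T@np.array([*(s['tool_pos'][:2]-t2w((-.031,-.045))),0]))*100;print('TCP rel pivot, tool cm',p)
f=grab_frame('wrist');cv2.imwrite(f'pics/wrist7.png',f['frame'][:,:,::-1])
E
```

```text
t: 11.27
tool_pos: [0.6743, -0.046, 0.0458]
ee_rot: [0.621, 0.338, 0.622, -0.338]
force: [0.5, -0.5, 0.3]
width: 0.0002
t: 11.93
tool_pos: [0.6681, -0.0509, 0.0473]
ee_rot: [0.621, 0.338, 0.621, -0.338]
force: [-0.3, 0.1, 0.5]
width: 0.0002
t 11.93 tray [-0.116  -0.1027] z 0.0473 toolx [ 0. -0. -1.] y dir in tray 290.0 z 200.0 F(tray) [0.2 0.3 0.5] w 0.000 j7 0.14
TCP rel pivot, tool cm [3.14979952e-04 2.51152901e+00 9.96417893e+00]
```

View pics/wrist7.png

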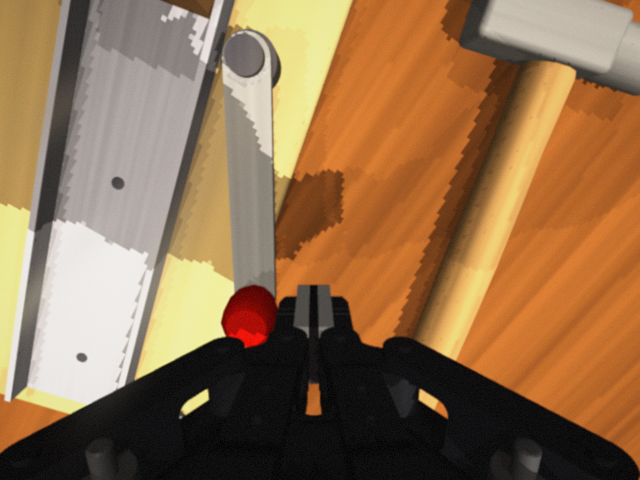

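The finger's flat side is at the knob (250,318), just touching. Now I sweep along the arc about the pivot.

```bash
R='python3 -m handwheel'; 
$R '[[0,-0.6,0.13,0.06],[0,-0.6,0.13,0.06],[0,-0.6,0.13,0.06],[0,-0.6,0.13,0.06],[0,-0.6,0.13,0.06],[0,-0.6,0.13,0.06],[0,-0.6,0.13,0.06],[0,-0.6,0.13,0.06]]'
$R '[[0,-0.6,0.13,0.06],[0,-0.6,0.13,0.06],[0,-0.6,0.13,0.06],[0,-0.6,0.13,0.06],[0,-0.6,0.13,0.06],[0,-0.6,0.13,0.06],[0,-0.6,0.13,0.06],[0,-0.6,0.13,0.06]]'
python3 - <<'E'
from h import *
from workcell import grab_frame
s,M=st();p=(M.T@np.array([*(s['tool_pos'][:2]-t2w((-.031,-.045))),0]))*100;print('TCP rel pivot, tool cm',p)
f=grab_frame('wrist');cv2.imwrite(f'pics/wrist8.png',f['frame'][:,:,::-1])
E
```

```text
t: 12.65
tool_pos: [0.6273, -0.0774, 0.0474]
ee_rot: [0.522, 0.477, 0.522, -0.477]
force: [0.4, 0.2, 0.3]
width: -0.0
t: 13.32
tool_pos: [0.5789, -0.0821, 0.0474]
ee_rot: [0.394, 0.587, 0.394, -0.587]
force: [0.3, 0.5, -0.3]
width: 0.0004
t 13.32 tray [-0.1265 -0.0088] z 0.0474 toolx [ 0.001  0.    -1.   ] y dir in tray 234.8 z 144.8 F(tray) [ 0.5 -0.4 -0.3] w 0.000 j7 -0.66
TCP rel pivot, tool cm [-1.82197996e-03  2.54216450e+00  9.89697734e+00]
```

View pics/wrist8.png

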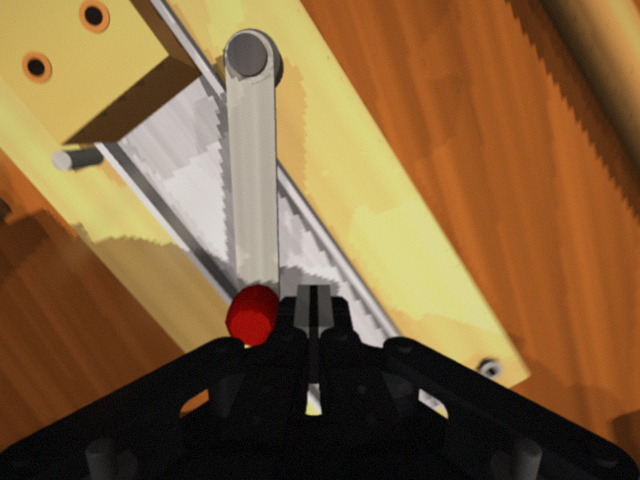

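The catch follows the finger and is now half round at about 145°, over the channel. I'll carry on, slower near the end.

```bash
R='python3 -m handwheel'; 
$R '[[0,-0.6,0.13,0.06],[0,-0.6,0.13,0.06],[0,-0.6,0.13,0.06],[0,-0.6,0.13,0.06],[0,-0.6,0.13,0.06],[0,-0.6,0.13,0.06],[0,-0.6,0.13,0.06],[0,-0.6,0.13,0.06]]'
$R '[[0,-0.6,0.13,0.06],[0,-0.6,0.13,0.06],[0,-0.6,0.13,0.06],[0,-0.6,0.13,0.06],[0,-0.5,0.11,0.05],[0,-0.4,0.08,0.04],[0,-0.3,0.06,0.03],[0,-0.3,0.06,0.03]]'
python3 - <<'E'
from h import *
from workcell import grab_frame
s,M=st();p=(M.T@np.array([*(s['tool_pos'][:2]-t2w((-.031,-.045))),0]))*100;print('TCP rel pivot, tool cm',p)
f=grab_frame('wrist');cv2.imwrite(f'pics/wrist9.png',f['frame'][:,:,::-1])
E
```

```text
t: 14.03
tool_pos: [0.534, -0.0638, 0.0474]
ee_rot: [0.244, 0.664, 0.244, -0.664]
force: [0.8, -0.4, -0.5]
width: -0.0002
t: 14.7
tool_pos: [0.5072, -0.0346, 0.0474]
ee_rot: [0.111, 0.698, 0.111, -0.698]
force: [0.3, -0.1, -0.1]
width: 0.0001
t 14.70 tray [-0.0643  0.0505] z 0.0474 toolx [ 0.  0. -1.] y dir in tray 185.2 z 95.2 F(tray) [-0.2 -0.3 -0.1] w 0.000 j7 -1.41
TCP rel pivot, tool cm [-2.22837241e-03  2.45230052e+00  9.81425650e+00]
```

View pics/wrist9.png

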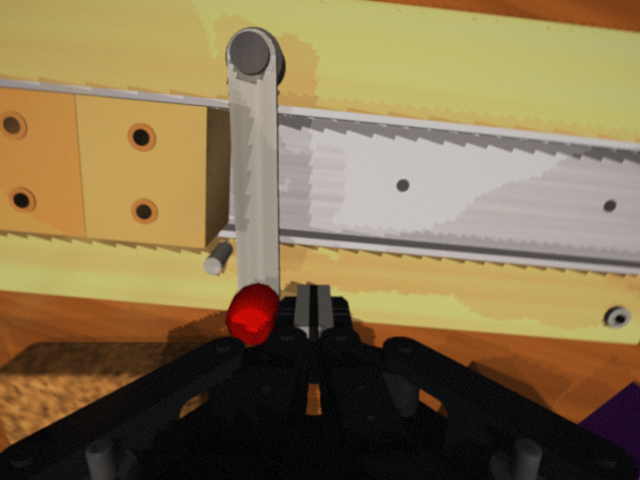

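The arm is a few degrees short of its rest pin at (215,262). Creeping on until the force rises.

```bash
R='python3 -m handwheel'; 
$R '[[0,-0.2,0.04,0.02],[0,-0.2,0.04,0.02],[0,-0.1,0.02,0.01],[0,-0.1,0.02,0.01],[0,-0.1,0.02,0.01],[0,-0.1,0.02,0.01],[0,-0.05,0,0],[0,-0.05,0,0]]'
python3 -c "
from h import *
st()"
$R '[[0,-0.05,0,0],[0,-0.05,0,0],[0,-0.05,0,0],[0,-0.05,0,0],[0,-0.05,0,0],[0,-0.05,0,0],[0,-0.05,0,0],[0,0,0,0]]'
python3 - <<'E'
from h import *
from workcell import grab_frame
st()
f=grab_frame('wrist');cv2.imwrite(f'pics/wrist10.png',f['frame'][:,:,::-1])
E
```

```text
t: 15.42
tool_pos: [0.5032, -0.0272, 0.0474]
ee_rot: [0.083, 0.702, 0.083, -0.702]
force: [1.0, -7.2, 0.3]
width: 0.0001
t 15.42 tray [-0.0562  0.0528] z 0.0474 toolx [ 0.    -0.001 -1.   ] y dir in tray 180.5 z 90.5 F(tray) [-7.2  0.6  0.3] w 0.000 j7 -1.48
t: 16.08
tool_pos: [0.5029, -0.0264, 0.0475]
ee_rot: [0.083, 0.703, 0.081, -0.702]
force: [5.7, -20.7, -2.8]
width: -0.0001
t 16.08 tray [-0.0553  0.0528] z 0.0475 toolx [ 0.002 -0.003 -1.   ] y dir in tray 180.4 z 90.4 F(tray) [-21.5  -0.9  -2.8] w -0.000 j7 -1.48
```

View pics/wrist10.png

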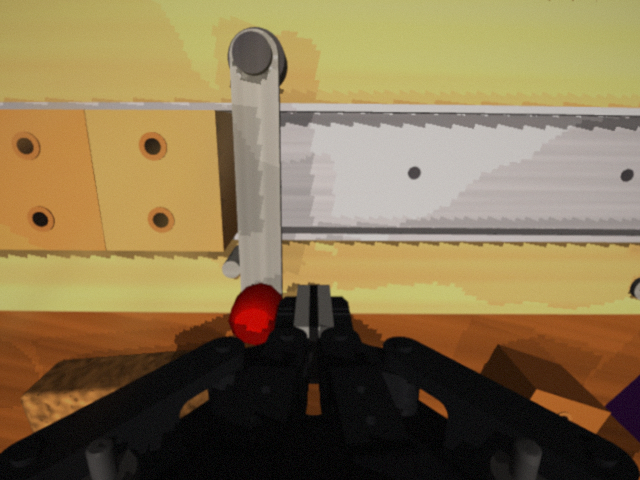

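The catch is against its pin, with 21 N resisted. Now I back straight off, rise and check.

```bash
R='python3 -m handwheel'; 
$R '[[0,0.4,0,0],[0,0.5,0,0],[0,0.8,0,0],[0,0.8,0,0],[-2,0,0,0],[-2,0,0,0],[-3,0,0,0],[-3,0,0,0]]'
$R '[[0,3,-1,0],[0,3,-1,0],[0,3,-1,0],[0,3,-1,0],[0,3,-1,0],[0,3,-1,0],[0,3,-1,0],[0,0,0,0]]'
python3 - <<'E'
from h import *
from workcell import grab_frame
st()
f=grab_frame('top');im=f['frame'][:,:,::-1]
cv2.imwrite(f'pics/top11.png',im);cv2.imwrite('pics/top11c.png',cv2.resize(im[175:325,225:490],None,fx=3,fy=3,interpolation=2))
E
```

```text
t: 16.8
tool_pos: [0.5075, -0.0481, 0.1481]
ee_rot: [-0.083, -0.702, -0.083, 0.703]
force: [0.4, -0.1, 1.2]
width: 0.0002
t: 17.47
tool_pos: [0.626, -0.2421, 0.1468]
ee_rot: [0.082, 0.703, 0.08, -0.702]
force: [-0.0, -0.3, -0.6]
width: -0.0001
t 17.47 tray [-0.293  -0.0189] z 0.1468 toolx [ 0.001 -0.002 -1.   ] y dir in tray 180.3 z 90.3 F(tray) [-0.3  0.1 -0.6] w -0.000 j7 -1.10
```

View pics/top11c.png

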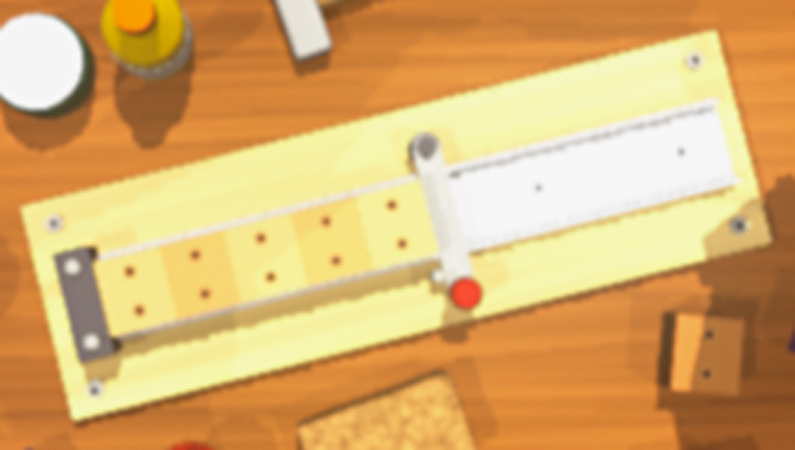

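View pics/top11.png

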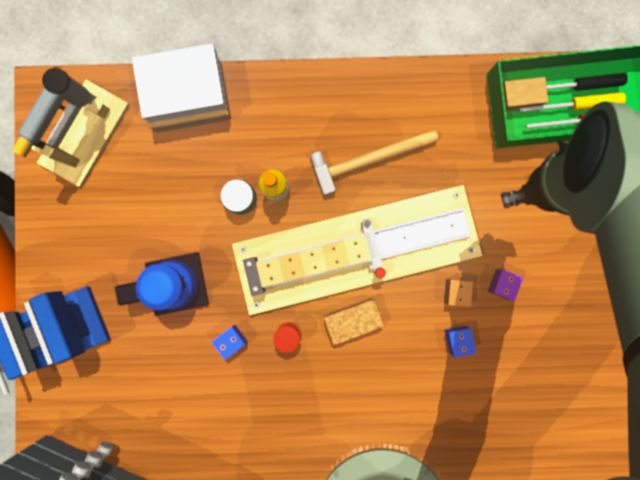

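```bash
python3 - <<'E'
from h import *
f=np.load('top0.npy',allow_pickle=True).item()
U=lambda x,y:(225+(x+.5)/3-.5,175+(y+.5)/3-.5)
p=w2t(cast(f,U(425,147),.045));k=w2t(cast(f,U(465,293),.064));d=k-p;print(p,k,'dir deg',np.degrees(np.arctan2(d[1],d[0])))
from workcell import job_done
print(job_done())
E
```

```text
[-0.02961707 -0.04551093] [-0.02905564  0.05350794] dir deg 89.67514052359323
the job is handed in; nothing more can be done
None
```

I finished the job and handed it in at about 17.5 s of the 51 s allowed. No verdict is reported.

- **Row:** With the fingers shut and low behind the tail block, I pushed all five along the channel as one train, about 8 cm. They met the end stop with a firm 21 N push. The last top picture shows them closed up with no gaps.
- **Catch:** I pushed the red knob round its arc from outside until it pressed on the rest pin, also 21 N. The last picture puts the arm at 89.7° to the rail, against 90° for fully closed.
- **End state:** The arm is backed off, raised and touching nothing. By eye, everything else on the bench stands where it did at the start.

**One disagreement:** the first top and wrist views differed by about 4–9 mm on the tail block and by 4–6 mm on the pivot, so I used contact force to find the end points. The catch also looked to start about 5° in from fully open, which did not affect the push. No check failed.

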